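# Lock the plaster mould shut with the clamp key

## Task

Close the two-part plaster mould in its clamp: take the T-handled steel key out of the wooden stand, push its flat blade fully down into the slot of the clamp's upright lock cylinder, then turn it clockwise (seen from above) as far as it goes. Leave the key standing upright in the lock, fully home, and do not move or knock over the other things on the bench.

Things in the scene. Friction and masses are not known exactly. Their poses are not given: they have to be found in the camera images.
- key: T-handled steel key, 114 mm tall, 0.2 kg, upright. Origin: centre of the blade's tip; z up, x along T-bar and blade width. Flat blade 24 (x) x 10 (y) mm from z = 0 to 45 mm, its last 6 mm tapering to 18 x 5 at the tip; above it a round shaft, 14 mm diameter; T-bar 80 (x) x 16 (y) x 18 mm high, centre at z = 105 mm. Either way round fits (half-turn symmetry).
- key_tip (a point): centre of the key blade's tip, same point and axes as key.
- stand: wooden block 80 (x) x 60 (y) x 40 mm high fixed to the bench, with one rectangular pocket in the middle of its top, 28 mm (x) by 14 mm (y), 30 mm deep, long side along x, in which the key stands at the start: the key's tip is 10 mm above the bench. Origin: centre of its underside.
- clamp: grey steel mould clamp, fixed; origin: centre of the underside of its base plate, 300 (x) x 150 (y) x 12 mm. At x = -100 mm the lock cylinder stands on a pedestal 80 x 90 mm, 35 mm high. From x = -60 to +125 mm stand two steel jaws with two cream plaster mould halves between (tops 102 mm above the bench); the front half slides 10 mm to +x as the lock turns.
- lock_mouth (a point): centre of the slot's mouth, on the turning axis, in the top face of the upright steel lock cylinder (54 mm diameter, 45 mm high, top 80 mm above the bench). Turns with the cylinder: its x runs along the slot's long side, z up. Slot 26.5 mm (x) by 12.5 mm (y), 35 mm deep.
- lock (a joint): turn of the lock cylinder in rad, growing clockwise seen from above: 0 open (slot along the clamp's x), 1.4 is the stop (mould closed). Starts between 0 and 0.25; stays where it is left (friction about 0.12 N m). The key has about 0.1 rad of play in the slot.
- tub: bystander: closed round white plastic tub with grey cap, 76 mm diameter, 75 mm high; origin: centre of its underside.
- cutter: bystander: hole cutter standing on its brass tube, white body, 38 mm largest diameter, 95 mm high; origin: centre of its underside.
- blank: bystander: flat cream plaster blank 120 x 80 x 35 mm with a row of small holes; origin: centre of its underside.
Mind the look-alikes: they are no part of the job. There is more than one size of the key; the job needs the smaller.

How it is judged:
By the outcome, as a careful person would: the job done as asked, in the order asked, and still so for the second after the job is handed in, with the robot touching nothing.
It also fails if it takes over 45 s, if anything falls off the work surface, if the arm or the gripper's body presses on something with over 40 N, if the wrist force passes 120 N, or if a joint passes its speed limit or range.

## Robot

A 6-joint arm with a two-finger parallel gripper is mounted at the origin on the work surface. World frame = base frame: x ahead of the robot, y to its left, z up, the work surface at z = 0. Lengths are in m, angles in rad, forces in N, time in s.
With the tool pointing down it reaches from about 0.225 to 0.875 m from the base axis. Payload 3.4 kg.
Tool frame: the origin (TCP) lies at the very end of the fingers, on their centre line; the grasp point (between the pads) lies 19 mm behind it; z points along the fingers, y is the line along which they close (so a half turn about z gives the same grasp; the last joint's range is limited). The gripper opens to 85 mm and grips with 20 to 120 N. Pads are 22 mm wide; open, the fingers measure 114 mm over their backs; the gripper's body (76 mm by 85 mm) begins 54 mm behind the grasp point. The pads swing forward as they close: fully open they stand 13 mm farther back than shut.
Start: joints at [1.203, 0.276, 1.505, -0, 1.361, -0.121], TCP at [0.14, 0.558, 0.231] pointing down, gripper open.
Joint ranges: [-2.89, 2.89], [-0.75, 2.08], [0.22, 2.7], [-1.18, 4.32], [0.11, 2.71], [-2.7, 2.7]. Speed limits (rad/s): [2.57, 2.57, 3.14, 3.14, 3.14, 3.14].

## Interface

Orientations are given as a 3x3 rotation matrix whose columns are the frame's x, y, z axes.
In Python, from bench import arm gives the robot as it stands. The module is installed in compiled form; this text tells all that it offers.
- The arm moves only by the tool step_arm, never from a script. Its argument "moves" is a list that holds one entry, the list of rows, each a list of 7 numbers: the shift along the tool's x, y, z scaled (see below), then the turn, a rotation vector about the tool's x, y, z scaled (see below), then the finger opening in mm, from 0 to 85.4. A call has 1 to 12 rows; each row shifts and turns the commanded pose from where the row before left it, along the tool's axes as they then stand; what a row does not reach is not made up. The controller multiplies each number of a shift by 0.03 m and each number of a turn by 4 degrees. A row lasts 1/10 s, in which the tool goes at most 50 mm and 8.59 degrees, less where a joint would pass 70% of its speed; a pose out of reach is approached as far as the arm can. A call with a number of a shift or a turn outside -1 to 1 is refused whole. A call with a gripper value outside its range is refused whole. The fingers move at their own pace and stop on an object; "force" is the grip in N (left out, the last holds). Time passes only in rows, so rows that do not move let the fingers close. It gives the time, the measured TCP pose, the force, the opening and the grip force at its end, in the units of the state.
- arm.state(): the state, without advancing time (a new reading comes with each control period).
- arm.read_camera(name): name is "side" or "top"; returns the picture (400x640x3 uint8, blue, green, red); there is no depth.
- arm.calibration(name): a dict with "fx", "fy", "cx", "cy" (pixels), "xyz" and "rotation" of the camera in the world. Camera axes: x right, y down, z forward; pixel columns grow to the right and rows downward; lengths in m; the calibration is good to about 2 mm. A picture is of the moment at which its call begins. calibration takes no time and is no camera call.
- arm.sign_off(): hands the job in; it is judged then, once.
The state is a dict: "time": time; "joints": joint angles; "joint_vel": joint speeds; "effort": joint torques, N m; "ee_pos": TCP position; "eef_rot": TCP orientation; "ft_force": force on the tool from outside, world axes, zero at the start; "moment": the same for the moment, N m; "grip_width": finger opening in m; "grip_force": force on a finger pad.
Only numpy, scipy, OpenCV 4.12 (cv2) and the standard library are available. Lean on these libraries where they do the work, as an engineer would, in place of code of your own. Each camera call takes 0.05 s, during which the arm holds its last target. There are 200 camera calls.

## Working session

There is one attempt and no reset: what is moved stays moved. The work goes in short steps, Python scripts to look and compute and a tool call to move; the robot and the scene stay as the last step left them, time stands still between calls to the robot, and variables do not carry over. Pictures are saved under pics/ and viewed, at most 10 in all, crops included, and the job is handed in when it is done.

Besides the shell and the picture viewer there is one more tool, called by a JSON object that holds its "op" and its "data". step_arm: Moves the arm, as the interface text tells. Its arguments: {"type":"object","properties":{"moves":{"type":"array"},"force":{"type":"number"}},"required":["moves"]}

```bash
mkdir -p pics; python3 - <<'E'
from bench import arm
import cv2,numpy as np
for n in("top","side"):
    cv2.imwrite(f"pics/{n}0.png",arm.read_camera(n)); c=arm.calibration(n); print(n,{k:np.round(v,4).tolist() for k,v in c.items()})
s=arm.state();print(s['time'],s['ee_pos'],np.round(s['eef_rot'],3).tolist(),s['grip_width'])
E
```

```text
top {'fx': 519.2503, 'fy': 519.2503, 'cx': 315.6911, 'cy': 209.0127, 'xyz': [0.2409, -0.0024, 1.3454], 'rotation': [[0.0998, -0.9726, 0.21], [-0.995, -0.0981, 0.0186], [0.0025, -0.2108, -0.9775]]}
side {'fx': 365.7904, 'fy': 365.7904, 'cx': 323.0139, 'cy': 203.2894, 'xyz': [-0.0282, -0.5432, 0.5817], 'rotation': [[0.7207, -0.3761, 0.5823], [-0.6931, -0.408, 0.5943], [0.014, -0.8319, -0.5547]]}
0.1 [0.14031382 0.557124   0.2305136 ] [[-0.97, 0.244, -0.001], [0.244, 0.97, -0.002], [0.0, -0.002, -1.0]] 0.08518483294513321
```

View pics/top0.png

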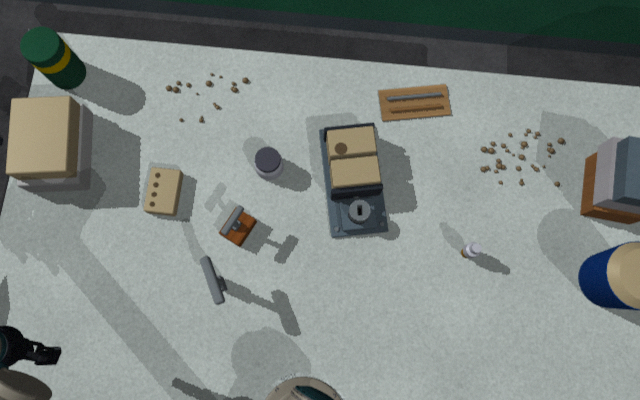

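View pics/side0.png

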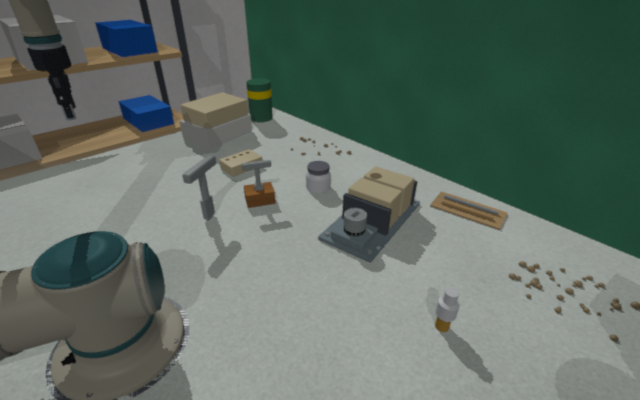

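Top view: the key in the orange wooden stand is at about (236,224) and the lock cylinder at (360,210). The tub is at (268,162), the blank at (163,190) and the cutter at (470,250).

Look-alikes for the key:
- T-key at top (213,280) / side (203,185): larger and free-standing with no stand, so rejected.
- T-key at top (236,222) / side (258,170): smaller and in the wooden stand, so chosen.

I'll check the choice and the slot in one close crop.

```bash
python3 - <<'E'
import cv2,numpy as np
t=cv2.imread("pics/top0.png");s=cv2.imread("pics/side0.png")
a=cv2.resize(t[195:255,205:265],(400,400),interpolation=cv2.INTER_CUBIC)
b=cv2.resize(t[185:235,335:385],(400,400),interpolation=cv2.INTER_CUBIC)
c=cv2.resize(s[150:230,180:300],(400,200),interpolation=cv2.INTER_CUBIC)
d=cv2.resize(s[190:250,310:400],(400,200),interpolation=cv2.INTER_CUBIC)
cv2.imwrite("pics/crop1.png",np.vstack([np.hstack([a,b]),np.hstack([c,d])]))
E
```

```text
(no output)
```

View pics/crop1.png

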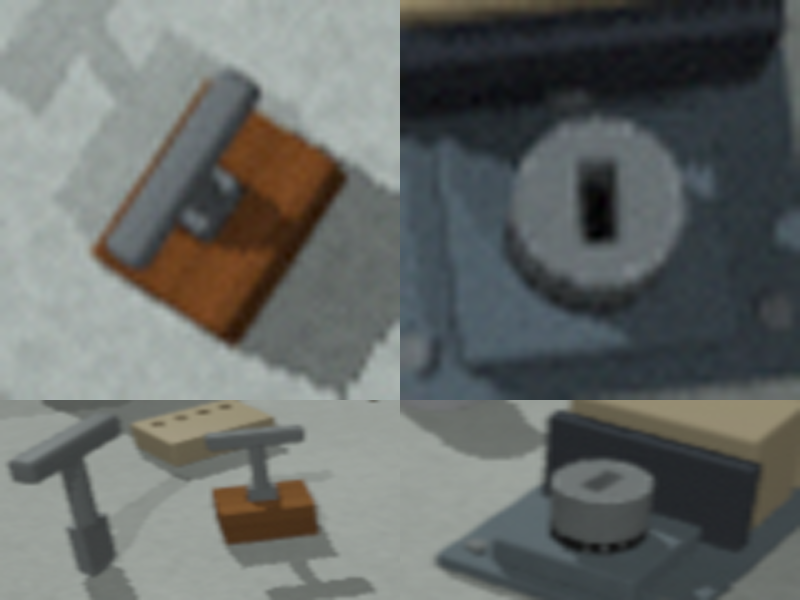

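The crop confirms the smaller key, with its blade in the wooden stand. The larger one stands free on the bench. The slot is near top pixel (360,210). Next I'll measure both.

```bash
cat > h.py <<'E'
import cv2,numpy as np
from bench import arm
def ray(n,uv,z):
    c=arm.calibration(n);uv=np.atleast_2d(np.float64(uv));R=np.array(c["rotation"]);o=np.array(c["xyz"])
    d=np.c_[(uv[:,0]-c["cx"])/c["fx"],(uv[:,1]-c["cy"])/c["fy"],np.ones(len(uv))]@R.T
    return o+d*((z-o[2])/d[:,2])[:,None]
def blob(mask,box,near):
    x0,y0,x1,y1=box;m=np.zeros_like(mask);m[y0:y1,x0:x1]=mask[y0:y1,x0:x1]
    n,l,st,ce=cv2.connectedComponentsWithStats(m.astype(np.uint8))
    i=1+np.argmin([np.hypot(*(ce[k]-near)) if st[k,4]>8 else 1e9 for k in range(1,n)])
    ys,xs=np.where(l==i);return np.c_[xs,ys]
def rect(p):
    """centre, long-axis angle (deg), size of planar points"""
    (c,s,_)=r=cv2.minAreaRect(np.float32(p[:,:2]*1000));b=cv2.boxPoints(r);e=[b[1]-b[0],b[2]-b[1]]
    e=max(e,key=np.linalg.norm);return np.round(c,1),round(np.degrees(np.arctan2(e[1],e[0]))%180,1),np.round(s,1)
E
python3 - <<'E'
from h import *
t=cv2.imread("pics/top0.png");s=cv2.imread("pics/side0.png")
hs=cv2.cvtColor(t,cv2.COLOR_BGR2HSV);g=hs[...,2]
print("bar pix",t[222,231],t[231,227],"shaft",t[224,236],"wood",t[232,240],"shadow",t[225,215],"floor",t[200,240],"disc",t[203,352],"slot",t[210,360],"base",t[215,345])
wood=(hs[...,1]>120)&(hs[...,0]<20)
p=blob(wood,(205,195,265,255),(240,228));print("wood",len(p),p.min(0),p.max(0),rect(ray("top",p,.04)))
# bar: non-wood, darker than floor, inside stand+margin
for z,lo,hi in((.124,60,140),(.115,60,140)):
    m=(~wood)&(g>lo)&(g<hi); p=blob(m,(215,203,247,240),(231,221));print("bar",len(p),rect(ray("top",p,z)))
m=g<60;p=blob(m,(350,200,370,222),(360,210));q=ray("top",p,.08);print("slot",len(p),rect(q),np.round(q.mean(0)*1000,1),p.min(0),p.max(0))
m=(g>105);p=blob(m,(345,196,375,225),(360,210));h=cv2.convexHull(p.astype(np.int32));q=ray("top",h[:,0],.08);print("disc",len(p),cv2.minEnclosingCircle(np.float32(q[:,:2]*1000)))
g2=cv2.cvtColor(s,cv2.COLOR_BGR2GRAY);
np.set_printoptions(linewidth=250)
print(g[200:222,347:374]);print(g2[205:232,340:370])
E
```

```text
bar pix [112 108 102] [76 73 71] shaft [57 53 50] wood [28 57 96] shadow [149 154 144] floor [172 175 166] disc [108 104  98] slot [10  3 10] base [107  97  83]
wood 483 [219 212] [256 245] (array([456.1, 215.1]), np.float32(152.4), array([64.5, 79.6]))
bar 327 (array([452.6, 215.1]), np.float32(154.6), array([32.9, 85.5]))
bar 327 (array([454.2, 216.7]), np.float32(154.6), array([33.2, 86.2]))
slot 38 (array([521.1, -85.9]), np.float32(4.7), array([20.5, 10. ])) [521.4 -86.8  80. ] [357 206] [361 214]
disc 255 ((522.0889282226562, -86.64328002929688), 26.495450973510742)
[[ 45  46  45  50  48  46  45  65  90  91  96  98 109 102 103 102 108  79  61  64  63  63  61  63  60  66  63]
 [ 50  48  45  50  50  51  73  95 120 111 116 119 112 115 121 119 127 100  92  81  65  65  69  66  64  66  64]
 [ 44  48  52  48  45  75 101 110 115 112 116 114 113 111 113 111 114 115 115 105  76  63  61  66  68  66  65]
 [ 50  49  48  47  75 108 113 114 113 112 112 115 114 111 113 115 109 114 112 113  99  76  67  65  68  62  65]
 [ 54  48  49  73 109 109 115 110 114 116 106 101  99 101 100 112 115 113 115
[... 4543 characters left out ...]
 77  77  79  80  80  80  79  79  78  78  78  77  76  76  74  70  67  67  68  69  69]
 [102 101 100  82  64  71  75  77  76  79  79  79  80  80  79  79  80  78  78  78  78  77  76  72  70  67  67  69  69  68]
 [102 102  99  81  55  64  74  75  77  78  79  79  79  79  79  79  79  78  78  78  77  76  74  72  67  63  70  74  71  70]
 [102 101  99  78  41  54  69  73  77  77  77  79  79  79  79  79  80  80  79  79  77  75  73  67  56  58  79  84  80  75]
 [101 101  99  79  40  42  54  62  70  75  77  78  79  79  78  78  80  80  78  77  76  72  67  56  41  54  71  83  94  90]
 [102 102 101  88  60  36  29  31  47  63  70  75  77  78  77  79  79  79  76  73  70  59  49  36  33  56  69  73  84  96]]
```

```bash
python3 - <<'E'
from h import *
def mom(n,p,w,z):
    q=ray(n,p,z)[:,:2]*1000;c=np.average(q,0,w);C=np.cov(q.T,aweights=w);v=np.linalg.eigh(C);e=v[1][:,1]
    return np.round(c,1),round(np.degrees(np.arctan2(e[1],e[0]))%180,1),np.round(np.sqrt(12*v[0]),1)
t=cv2.imread("pics/top0.png");s=cv2.imread("pics/side0.png")
g=cv2.cvtColor(t,cv2.COLOR_BGR2GRAY).astype(float);g2=cv2.cvtColor(s,cv2.COLOR_BGR2GRAY).astype(float)
hs=cv2.cvtColor(t,cv2.COLOR_BGR2HSV);hv=cv2.cvtColor(s,cv2.COLOR_BGR2HSV)
def win(x0,x1,y0,y1): 
    y,x=np.mgrid[y0:y1,x0:x1];return np.c_[x.ravel(),y.ravel()]
for n,gg,w in(("top",g,win(355,364,203,217)),("side",g2,win(349,361,210,219))):
    bg=108 if n=="top" else 113
    wt=np.clip(bg-gg[w[:,1],w[:,0]],0,40);wt[wt<4]=0;print("slot",n,mom(n,w,wt,.08))
# bar top face
m=(hs[...,1]<60)&(g>88)&(g<132)
p=blob(m,(215,203,247,240),(230,219));print("bartop",len(p),mom("top",p,np.ones(len(p)),.124),rect(ray("top",p,.124)),p.min(0),p.max(0))
# wood side view
m=(hv[...,1]>120)&(hv[...,0]<20)
p=blob(m,(230,170,290,215),(259,194));print("woodside",len(p),p.min(0),p.max(0))
print("bar side centre ~", mom("side",np.array([[243,164.5],[270,163]]),np.ones(2),.115))
print("big key foot",ray("side",[[208,216]],0),"big bar top",ray("top",[[213,280]],.16))
# jaw/clamp axis: dark pixels of jaw
m=(hs[...,1]<90)&(g<52)&(g>20); p=blob(m,(320,180,390,200),(355,190));print("jaw",len(p),mom("top",p,np.ones(len(p)),.1))
np.set_printoptions(linewidth=250)
print(g[204:238,218:248].astype(int)); 
print(g2[156:174,236:276].astype(int))
E
```

```text
slot top (array([521.8, -86.7]), np.float64(6.4), array([13.7, 28. ]))
slot side (array([522.8, -89.9]), np.float64(10.7), array([13.3, 25.8]))
bartop 176 (array([458.8, 220.5]), np.float64(153.5), array([14.2, 77.5])) (array([459.6, 221.3]), np.float32(153.9), array([14.9, 77.5])) [220 205] [242 233]
woodside 515 [244 183] [274 206]
bar side centre ~ (array([463.2, 220.2]), np.float64(144.6), array([  0. , 178.3]))
big key foot [[0.31077109 0.24634408 0.        ]] big bar top [[0.30837877 0.23544151 0.16      ]]
jaw 582 (array([562.2, -76.3]), np.float64(101.6), array([ 33.3, 126.4]))
[[157 147 150 ... 177 176 174]
 [166 149 153 ... 176 178 177]
 [177 159 149 ... 172 176 178]
 ...
 [173 173 144 ...  38  38  41]
 [173 174 169 ...  35  35  62]
 [169 174 174 ...  32  51  86]]
[[139 147 148 145 145 145 146 147 147 147 147 146 146 146 146 145 146 145 145 145 144 144 144 142 141 142 149 156 156 156 156 157 159 159 158 157 157 156 156 156]
 [135 148 149 148 148 147 148 148 147 147 147 147 146 146 147 146 146 145 145 144 143 140 136 127 114 111 136 155 157 157 156 157 158 158 158 157 158 15
[... 1919 characters left out ...]
14 120 141 158 160 160 160 160 159 159 159 159]
 [ 93  92  91  91  92  90  87  81  79  81  83  84  89  93  93  99 106 107  95  80  79  77  75  88 104 111 111 112 112 116 140 159 161 160 160 159 158 158 160 161]
 [ 92  92  92  91  92  90  90  90  89  93  95  95 101 109 108 109 109 109  97  82  80  78  75  86 104 113 115 123 130 132 147 159 161 160 160 159 159 159 160 162]
 [ 92  91  91  91  91  90  92  95  96 103 110 110 111 111 111 110 111 110  99  84  79  78  75  82 103 122 132 146 158 159 160 161 161 161 161 162 162 161 161 162]
 [ 91  90  91  91  94  94  96 102 109 110 110 111 110 110 109 111 111 112 101  85  80  78  76  88 116 145 157 160 162 163 162 161 162 161 161 162 163 163 163 162]]
```

```bash
cat >> h.py <<'E'
def plan(xyz,ang):
    """total scaled shift in current tool axes and scaled turn about tool z to get tool x at ang deg, tool down"""
    s=arm.state();R=np.array(s["eef_rot"]);d=R.T@(np.array(xyz)-s["ee_pos"])/.03
    a=np.degrees(np.arctan2(R[1,0],R[0,0]));t=-((ang-a+180)%360-180)/4
    print("t",s["time"],"pos",np.round(s["ee_pos"],4),"yaw",round(a,2),"tilt",np.round(R[:2,2],4),"F",np.round(s["ft_force"],1),"M",np.round(s["moment"],2),"w",round(s["grip_width"]*1e3,1),"gf",round(s["grip_force"],1),"j6",round(s["joints"][5],2))
    print("shift",np.round(d,2),"turn",round(t,2))
E
python3 - <<'E'
from h import *
s=cv2.imread("pics/side0.png");g=cv2.cvtColor(s,cv2.COLOR_BGR2GRAY)
m=(g>101)&(g<122);p=blob(m,(240,156,272,166),(257,161));q=ray("side",p,.124);print(len(p),np.round(q.mean(0)*1000,1),rect(q),p.min(0),p.max(0))
plan([.46,.221,.17],153.5)
E
```

```text
67 [457.9 219.  124. ] (array([461.2, 223.6]), np.float32(154.0), array([27.8, 77.4])) [241 158] [270 164]
t 0.1 pos [0.1403 0.5571 0.2305] yaw 165.86 tilt [-0.0006 -0.0016] F [1.1 0.  1.3] M [0.05 0.02 0.02] w 85.2 gf 0.0 j6 -0.12
shift [-13.07  -8.26   2.03] turn 3.09
```

{"op": "step_arm", "data": {"moves": [[[-1,-0.65,0,0,0,0,50],[-1,-0.65,0,0,0,0,50],[-1,-0.65,0,0,0,0,50],[-1,-0.65,0,0,0,0,50],[-1,-0.65,0,0,0,0,50],[-1,-0.65,0,0,0,0,50],[-1,-0.65,0,0,0,0,50],[-1,-0.65,0,0,0,0,50],[-1,-0.65,0,0,0,0,50],[-1,-0.65,0,0,0,0,50],[-1,-0.65,0,0,0,0,50],[-1,-0.65,0,0,0,0,50]]], "force": 60}}

```text
time: 1.3
ee_pos: [0.433, 0.2415, 0.231]
eef_rot: [[-0.97, 0.244, -0.001], [0.244, 0.97, -0.0], [0.001, -0.0, -1.0]]
ft_force: [1.0, 1.4, 0.4]
grip_width: 0.0501
grip_force: 0.0
```

{"op": "step_arm", "data": {"moves": [[[0,0,0,0,0,1,50],[0,0,0,0,0,1,50],[0,0,0,0,0,1,50],[0,0,0,0,0,0,50],[0,0,0,0,0,0,50]]]}}

```text
time: 1.8
ee_pos: [0.4322, 0.2427, 0.2311]
eef_rot: [[-0.898, 0.439, -0.001], [0.439, 0.898, -0.0], [0.0, -0.0, -1.0]]
ft_force: [-1.0, 1.0, -0.2]
grip_width: 0.0501
grip_force: 0.0
```

```bash
python3 -c "
from h import *
plan([.459,.221,.096],153.7)"
```

```text
t 1.8 pos [0.4322 0.2427 0.2311] yaw 153.94 tilt [-0.0005 -0.0001] F [-1.   1.  -0.2] M [ 0.02  0.03 -0.04] w 50.1 gf 0.0 j6 -0.74
shift [-1.12 -0.26  4.5 ] turn 0.06
```

{"op": "step_arm", "data": {"moves": [[[-0.56,-0.13,0,0,0,0.06,50],[-0.56,-0.13,0,0,0,0,50],[0,0,1,0,0,0,50],[0,0,1,0,0,0,50],[0,0,0.7,0,0,0,50],[0,0,0.6,0,0,0,50],[0,0,0.6,0,0,0,50],[0,0,0.6,0,0,0,50],[0,0,0,0,0,0,50]]]}}

```text
time: 2.7
ee_pos: [0.4577, 0.22, 0.0941]
eef_rot: [[-0.896, 0.444, -0.005], [0.444, 0.896, -0.002], [0.004, -0.004, -1.0]]
ft_force: [-0.8, 0.9, 1.2]
grip_width: 0.0497
grip_force: 0.0
```

{"op": "step_arm", "data": {"moves": [[[0,0,0,0,0,0,8],[0,0,0,0,0,0,8],[0,0,0,0,0,0,8],[0,0,0,0,0,0,8],[0,0,0,0,0,0,8],[0,0,0,0,0,0,8]]], "force": 60}}

```text
time: 3.3
ee_pos: [0.4599, 0.221, 0.0975]
eef_rot: [[-0.896, 0.444, 0.002], [0.444, 0.896, 0.0], [-0.002, 0.001, -1.0]]
ft_force: [-1.1, -1.5, 5.5]
grip_width: 0.0154
grip_force: 59.2
```

```bash
python3 -c "
from h import *
plan([.459,.221,.096],153.7)
s=arm.read_camera('side');cv2.imwrite('pics/s1.png',cv2.resize(s[70:250,160:360],(800,600)[:2],interpolation=cv2.INTER_CUBIC)[:600])"
```

```text
t 3.3 pos [0.4599 0.221  0.0975] yaw 153.64 tilt [0.0024 0.0004] F [-1.1 -1.5  5.5] M [-0.27  0.06  0.  ] w 15.4 gf 59.2 j6 -0.8
shift [ 0.03 -0.01  0.05] turn -0.02
```

View pics/s1.png

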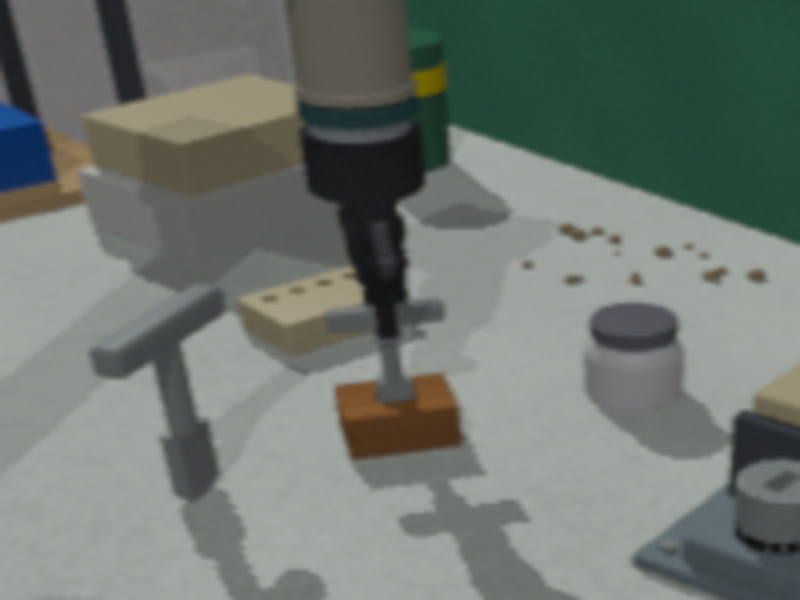

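The fingers (crop pixel 387,320) grip the middle of the small key's T-bar, and the key is still in the stand at (395,400). The large key at (175,400) is untouched. I'll lift now.

{"op": "step_arm", "data": {"moves": [[[0,0,-0.3,0,0,0,8],[0,0,-0.5,0,0,0,8],[0,0,-0.6,0,0,0,8],[0,0,-0.8,0,0,0,8],[0,0,-0.8,0,0,0,8],[0,0,-0.6,0,0,0,8],[0,0,-0.2,0,0,0,8],[0,0,0,0,0,0,8]]], "force": 90}}

```text
time: 4.15
ee_pos: [0.4593, 0.2211, 0.211]
eef_rot: [[-0.896, 0.444, 0.001], [0.444, 0.896, 0.001], [-0.001, 0.001, -1.0]]
ft_force: [0.3, -0.2, -1.3]
grip_width: 0.0145
grip_force: 87.7
```

```bash
python3 -c "
from h import *
plan([.5215,-.088,.212],188.3)"
```

```text
t 4.15 pos [0.4593 0.2211 0.211 ] yaw 153.62 tilt [0.0014 0.0007] F [ 0.3 -0.2 -1.3] M [ 0.03 -0.02 -0.03] w 14.5 gf 87.7 j6 -0.8
shift [-6.44 -8.31 -0.04] turn -8.67
```

{"op": "step_arm", "data": {"moves": [[[-0.3,-0.4,0,0,0,0,8],[-0.6,-0.75,0,0,0,0,8],[-0.6,-0.75,0,0,0,0,8],[-0.6,-0.8,0,0,0,0,8],[-0.6,-0.8,0,0,0,0,8],[-0.6,-0.8,0,0,0,0,8],[-0.6,-0.8,0,0,0,0,8],[-0.6,-0.8,0,0,0,0,8],[-0.6,-0.75,0,0,0,0,8],[-0.6,-0.75,0,0,0,0,8],[-0.5,-0.6,0,0,0,0,8],[-0.24,-0.31,0,0,0,0,8]]]}}

```text
time: 5.35
ee_pos: [0.5207, -0.0909, 0.2088]
eef_rot: [[-0.895, 0.446, -0.003], [0.446, 0.895, -0.0], [0.002, -0.001, -1.0]]
ft_force: [-0.6, 1.5, -1.1]
grip_width: 0.0144
grip_force: 87.8
```

{"op": "step_arm", "data": {"moves": [[[0,0,0,0,0,-0.7,8],[0,0,0,0,0,-1,8],[0,0,0,0,0,-1,8],[0,0,0,0,0,-1,8],[0,0,0,0,0,-1,8],[0,0,0,0,0,-1,8],[0,0,0,0,0,-1,8],[0,0,0,0,0,-1,8],[0,0,0,0,0,-0.7,8],[0,0,0,0,0,-0.27,8],[0,0,0,0,0,0,8],[0,0,0,0,0,0,8]]]}}

```text
time: 6.55
ee_pos: [0.5211, -0.0882, 0.2099]
eef_rot: [[-0.99, -0.144, -0.001], [-0.144, 0.99, 0.0], [0.001, 0.0, -1.0]]
ft_force: [-0.7, -1.0, -2.1]
grip_width: 0.0145
grip_force: 87.8
```

```bash
python3 -c "
from h import *
plan([.5215,-.088,.175],188.3)
a=arm.read_camera('side');cv2.imwrite('pics/s2.png',a);b=arm.read_camera('top');cv2.imwrite('pics/t2.png',b)
cv2.imwrite('pics/c2.png',np.hstack([cv2.resize(a[130:240,300:400],(400,440),interpolation=cv2.INTER_CUBIC),cv2.resize(b[160:270,310:410],(400,440),interpolation=cv2.INTER_CUBIC)]))"
```

```text
t 6.55 pos [ 0.5211 -0.0882  0.2099] yaw -171.74 tilt [-0.0008  0.0004] F [-0.7 -1.  -2.1] M [-0.03 -0.04 -0.03] w 14.5 gf 87.8 j6 -2.01
shift [-0.02  0.    1.16] turn -0.01
```

View pics/c2.png

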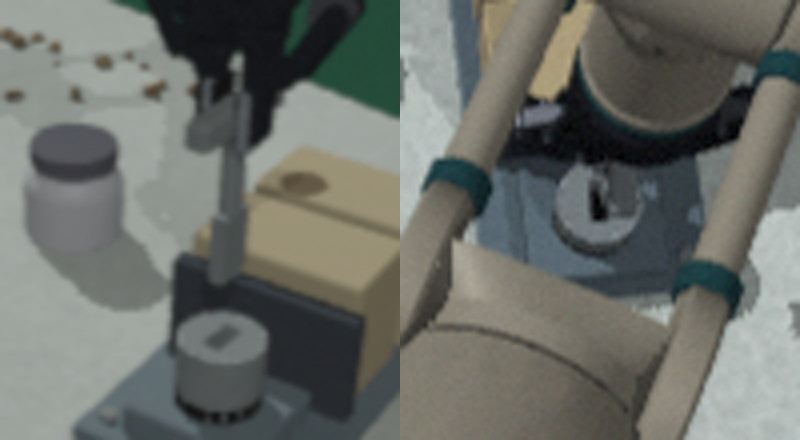

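Key upright and held over the lock. In the side crop the tip is at (225,283), which is full-image pixel (356,201). The slot is at crop (223,338). I'll check where the tip should project.

```bash
python3 - <<'E'
from h import *
def proj(n,P):
    c=arm.calibration(n);q=(np.atleast_2d(P)-c["xyz"])@np.array(c["rotation"]);return np.round(np.c_[q[:,0]/q[:,2]*c["fx"]+c["cx"],q[:,1]/q[:,2]*c["fy"]+c["cy"]],1)
a=np.radians(8.3);u=np.array([np.cos(a),np.sin(a),0]);v=np.array([-u[1],u[0],0]);o=np.array([.5211,-.0882,.1224])
for nm,h,w,z in(("tip",9,2.5,0),("blade6",12,5,.006)):
    print(nm,proj("side",[o+[0,0,z]+sx*h/1000*u+sy*w/1000*v for sx in(-1,1) for sy in(-1,1)]).tolist())
print("shaft",proj("side",[o+[0,0,z] for z in(0,.006,.03,.06,.08)]).tolist(), "slot",proj("side",[.5215,-.088,.08]))
g=cv2.cvtColor(cv2.imread("pics/s2.png"),cv2.COLOR_BGR2GRAY)
np.set_printoptions(linewidth=250)
print(g[176:206,348:368])
E
```

```text
tip [[353.8, 201.0], [352.0, 200.2], [358.1, 197.7], [356.3, 196.9]]
blade6 [[354.2, 199.7], [350.5, 198.2], [359.9, 195.3], [356.3, 193.8]]
shaft [[355.1, 198.9], [355.3, 196.7], [355.9, 187.8], [356.8, 176.3], [357.4, 168.3]] slot [[354.  213.8]]
[[148 148 149 149 149 147 127  92  82  85  84  83  94 129 155 143 114 110 109 116]
 [148 149 149 150 150 147 128  93  82  85  84  83  98 129 149 135  99  92  93  97]
 [148 149 149 150 150 147 128  92  82  84  83  82  94 119 133 125 109 101  95  92]
 [147 149 150 149 149 146 125  90  82  84  83  81  91 116 129 129 129 125 118 113]
 [147 147 148 147 146 143 121  85  81  84  83  81  92 112 126 130 133 135 138 141]
 [148 149 147 147 146 143 120  84  82  84  82  81  91 103 117 130 138 144 145 146]
 [148 148 148 148 147 143 120  87  83  84  83  80  81  90 115 133 140 145 145 145]
 [147 147 147 148 143 134 117  99  90  84  82  79  76  87 122 142 145 145 145 145]
 [146 146 147 145 131 111 108 109 100  84  78  76  76  88 123 143 146 145 145 146]
 [145 146 144 140 122  93  85  88  90  84  75  76  77  92 125 143 145 145 145 145]
 [145 144 139 134 116
[... 939 characters left out ...]
78  84  92  97  99  99 100 100 100]
 [ 42  42  41  51  70  79  81  79  76  75  73  68  64  70  83  90  93  97  99  99]
 [ 41  40  39  47  67  80  80  79  74  67  58  53  50  52  54  60  72  83  91  92]
 [ 40  41  39  39  57  71  76  74  63  47  46  52  57  57  60  60  57  58  61  67]
 [ 41  40  37  35  38  46  54  53  44  38  37  42  47  52  56  58  59  60  55  51]
 [ 40  40  36  35  35  36  36  37  35  35  35  38  41  41  44  49  54  57  59  58]
 [ 41  40  37  34  33  34  34  35  35  35  37  40  41  39  40  42  44  47  51  55]
 [ 42  42  38  35  35  35  34  34  34  37  40  41  41  42  42  40  40  41  42  43]
 [ 42  41  39  35  35  33  34  34  34  39  39  40  40  42  41  41  41  41  40  41]]
```

The tip is within about 1 mm of its predicted position, and relative to the slot it's well inside the taper's capture range. I'll lower it and watch the force.

{"op": "step_arm", "data": {"moves": [[[0,0,0.4,0,0,0,8],[0,0,0.5,0,0,0,8],[0,0,0.3,0,0,0,8],[0,0,0.1,0,0,0,8],[0,0,0.1,0,0,0,8],[0,0,0.1,0,0,0,8],[0,0,0,0,0,0,8]]]}}

```text
time: 7.35
ee_pos: [0.5214, -0.0883, 0.1652]
eef_rot: [[-0.99, -0.144, -0.0], [-0.144, 0.99, 0.0], [0.0, 0.0, -1.0]]
ft_force: [0.1, 0.3, -1.0]
grip_width: 0.0141
grip_force: 87.8
```

{"op": "step_arm", "data": {"moves": [[[0,0,0.08,0,0,0,8],[0,0,0.08,0,0,0,8],[0,0,0,0,0,0,8]]]}}

```text
time: 7.65
ee_pos: [0.5212, -0.0882, 0.1603]
eef_rot: [[-0.99, -0.144, -0.0], [-0.144, 0.99, 0.0], [0.0, 0.0, -1.0]]
ft_force: [-0.5, -1.3, -0.8]
grip_width: 0.0145
grip_force: 87.9
```

```bash
python3 -c "
from h import *
plan([.5215,-.088,.1325],188.3)"
```

```text
t 7.65 pos [ 0.5212 -0.0882  0.1603] yaw -171.7 tilt [-0.0004  0.0002] F [-0.5 -1.3 -0.8] M [-0.05 -0.06 -0.07] w 14.5 gf 87.9 j6 -2.02
shift [-0.01  0.01  0.93] turn -0.0
```

{"op": "step_arm", "data": {"moves": [[[0,0,0.13,0,0,0,8],[0,0,0.13,0,0,0,8],[0,0,0.13,0,0,0,8],[0,0,0.13,0,0,0,8],[0,0,0,0,0,0,8]]]}}

```text
time: 8.15
ee_pos: [0.5209, -0.0881, 0.1441]
eef_rot: [[-0.99, -0.144, -0.001], [-0.144, 0.99, 0.001], [0.001, 0.001, -1.0]]
ft_force: [-0.3, 1.6, -0.8]
grip_width: 0.0145
grip_force: 87.9
```

{"op": "step_arm", "data": {"moves": [[[0,0,0.1,0,0,0,8],[0,0,0.1,0,0,0,8],[0,0,0.07,0,0,0,8],[0,0,0,0,0,0,8]]]}}

```text
time: 8.55
ee_pos: [0.5211, -0.0882, 0.1364]
eef_rot: [[-0.99, -0.144, -0.001], [-0.144, 0.99, 0.0], [0.001, 0.0, -1.0]]
ft_force: [0.3, -0.4, -2.0]
grip_width: 0.0146
grip_force: 87.9
```

```bash
python3 -c "
from h import *
plan([.5215,-.088,.1325],188.3)"
```

```text
t 8.55 pos [ 0.5211 -0.0882  0.1364] yaw -171.7 tilt [-0.0007  0.0003] F [ 0.3 -0.4 -2. ] M [0.02 0.02 0.04] w 14.6 gf 87.9 j6 -2.02
shift [-0.01  0.01  0.13] turn -0.0
```

{"op": "step_arm", "data": {"moves": [[[0,0,0.06,0,0,0,8],[0,0,0.04,0,0,0,8],[0,0,0,0,0,0,8]]]}}

```text
time: 8.85
ee_pos: [0.5213, -0.0882, 0.1336]
eef_rot: [[-0.99, -0.144, -0.0], [-0.144, 0.99, 0.0], [0.0, 0.0, -1.0]]
ft_force: [0.2, -0.1, -1.5]
grip_width: 0.0146
grip_force: 87.9
```

{"op": "step_arm", "data": {"moves": [[[0,0,0.03,0,0,0,8],[0,0,0,0,0,0,8]]]}}

```text
time: 9.05
ee_pos: [0.5214, -0.0883, 0.1329]
eef_rot: [[-0.99, -0.144, 0.0], [-0.144, 0.99, 0.0], [-0.0, 0.0, -1.0]]
ft_force: [0.5, -0.1, -0.6]
grip_width: 0.0148
grip_force: 87.9
```

{"op": "step_arm", "data": {"moves": [[[0,0,0.03,0,0,0,8],[0,0,0,0,0,0,8]]]}}

```text
time: 9.25
ee_pos: [0.5216, -0.0883, 0.1326]
eef_rot: [[-0.99, -0.144, 0.001], [-0.144, 0.99, -0.0], [-0.001, -0.0, -1.0]]
ft_force: [-0.3, -0.0, 3.5]
grip_width: 0.0146
grip_force: 88.6
```

Bottomed at z = 0.1326 with 3.5 N, which matches fully home. Turning clockwise (+tool z).

{"op": "step_arm", "data": {"moves": [[[0,0,0.02,0,0,0.4,8],[0,0,0,0,0,0.6,8],[0,0,0,0,0,0.8,8],[0,0,0,0,0,0.8,8],[0,0,0,0,0,0.8,8],[0,0,0,0,0,0.8,8],[0,0,0,0,0,0.8,8],[0,0,0,0,0,0,8]]]}}

```text
time: 10.05
ee_pos: [0.5225, -0.088, 0.1326]
eef_rot: [[-0.979, 0.204, 0.003], [0.204, 0.979, 0.0], [-0.003, 0.001, -1.0]]
ft_force: [-0.3, 0.9, 6.1]
grip_width: 0.0144
grip_force: 88.8
```

```bash
python3 -c "
from h import *
plan([.5215,-.088,.1325],108)"
```

```text
t 10.05 pos [ 0.5225 -0.088   0.1326] yaw 168.21 tilt [0.0029 0.0004] F [-0.3  0.9  6.1] M [0.36 0.03 0.05] w 14.4 gf 88.8 j6 -1.66
shift [ 0.03 -0.01  0.  ] turn 15.05
```

{"op": "step_arm", "data": {"moves": [[[0,0,0,0,0,0.8,8],[0,0,0,0,0,0.8,8],[0,0,0,0,0,0.8,8],[0,0,0,0,0,0.8,8],[0,0,0,0,0,0.8,8],[0,0,0,0,0,0.8,8],[0,0,0,0,0,0.8,8],[0,0,0,0,0,0.8,8],[0,0,0,0,0,0.8,8],[0,0,0,0,0,0.8,8],[0,0,0,0,0,0.8,8],[0,0,0,0,0,0.8,8]]]}}

```text
time: 11.25
ee_pos: [0.5235, -0.0879, 0.1326]
eef_rot: [[-0.639, 0.769, 0.005], [0.769, 0.639, 0.001], [-0.003, 0.004, -1.0]]
ft_force: [2.0, 2.3, 4.2]
grip_width: 0.0147
grip_force: 88.6
```

```bash
python3 -c "
from h import *
plan([.5215,-.088,.1325],108)"
```

```text
t 11.25 pos [ 0.5235 -0.0879  0.1326] yaw 129.72 tilt [0.0051 0.0007] F [2.  2.3 4.2] M [ 0.51 -0.42  0.11] w 14.7 gf 88.6 j6 -0.99
shift [ 0.04 -0.05  0.  ] turn 5.43
```

{"op": "step_arm", "data": {"moves": [[[0,0,0,0,0,0.8,8],[0,0,0,0,0,0.8,8],[0,0,0,0,0,0.8,8],[0,0,0,0,0,0.6,8],[0,0,0,0,0,0.4,8],[0,0,0,0,0,0.4,8],[0,0,0,0,0,0,8]]]}}

```text
time: 11.95
ee_pos: [0.5238, -0.0881, 0.1326]
eef_rot: [[-0.417, 0.909, 0.006], [0.909, 0.417, 0.0], [-0.002, 0.005, -1.0]]
ft_force: [4.4, 2.0, 6.4]
grip_width: 0.0145
grip_force: 88.7
```

```bash
python3 -c "
from h import *
plan([.5215,-.088,.1325],108)"
```

```text
t 11.95 pos [ 0.5238 -0.0881  0.1326] yaw 114.61 tilt [0.0055 0.0003] F [4.4 2.  6.4] M [ 0.62 -0.81  0.08] w 14.5 gf 88.7 j6 -0.73
shift [ 0.03 -0.07  0.  ] turn 1.65
```

{"op": "step_arm", "data": {"moves": [[[0,0,0,0,0,0.4,8],[0,0,0,0,0,0.4,8],[0,0,0,0,0,0,8]]]}}

```text
time: 12.25
ee_pos: [0.5238, -0.0882, 0.1326]
eef_rot: [[-0.365, 0.931, 0.006], [0.931, 0.365, 0.0], [-0.002, 0.005, -1.0]]
ft_force: [3.9, 2.3, 4.7]
grip_width: 0.0145
grip_force: 88.7
```

```bash
python3 -c "
from h import *
plan([.5215,-.088,.1325],108)"
```

```text
t 12.25 pos [ 0.5238 -0.0882  0.1326] yaw 111.42 tilt [0.0057 0.0001] F [3.9 2.3 4.7] M [ 0.63 -0.94  0.1 ] w 14.5 gf 88.7 j6 -0.67
shift [ 0.03 -0.07  0.  ] turn 0.85
```

Turned 76.9° with no stop torque yet. I'll continue in small steps.

{"op": "step_arm", "data": {"moves": [[[0,0,0,0,0,0.4,8],[0,0,0,0,0,0.4,8],[0,0,0,0,0,0,8]]]}}

```text
time: 12.55
ee_pos: [0.5239, -0.0882, 0.1326]
eef_rot: [[-0.313, 0.95, 0.006], [0.95, 0.313, 0.0], [-0.002, 0.006, -1.0]]
ft_force: [3.7, 2.6, 5.4]
grip_width: 0.0145
grip_force: 88.7
```

```bash
python3 -c "
from h import *
plan([.5215,-.088,.1325],108)"
```

```text
t 12.55 pos [ 0.5239 -0.0882  0.1326] yaw 108.21 tilt [0.0059 0.0001] F [3.7 2.6 5.4] M [ 0.56 -0.95  0.08] w 14.5 gf 88.7 j6 -0.62
shift [ 0.03 -0.07  0.  ] turn 0.05
```

{"op": "step_arm", "data": {"moves": [[[0,0,0,0,0,0.4,8],[0,0,0,0,0,0.4,8],[0,0,0,0,0,0,8]]]}}

```text
time: 12.85
ee_pos: [0.524, -0.0883, 0.1326]
eef_rot: [[-0.259, 0.966, 0.006], [0.966, 0.259, -0.0], [-0.002, 0.006, -1.0]]
ft_force: [4.0, 3.2, 4.0]
grip_width: 0.0144
grip_force: 88.7
```

```bash
python3 -c "
from h import *
plan([.5215,-.088,.1325],108)"
```

```text
t 12.85 pos [ 0.524  -0.0883  0.1326] yaw 105.02 tilt [ 0.006 -0.   ] F [4.  3.2 4. ] M [ 0.52 -0.9   0.07] w 14.4 gf 88.7 j6 -0.56
shift [ 0.03 -0.08  0.  ] turn -0.75
```

{"op": "step_arm", "data": {"moves": [[[0,0,0,0,0,0.4,8],[0,0,0,0,0,0.3,8],[0,0,0,0,0,0,8]]]}}

```text
time: 13.15
ee_pos: [0.524, -0.0884, 0.1326]
eef_rot: [[-0.214, 0.977, 0.006], [0.977, 0.214, -0.001], [-0.002, 0.006, -1.0]]
ft_force: [4.4, 2.8, 4.7]
grip_width: 0.0145
grip_force: 89.2
```

```bash
python3 -c "
from h import *
plan([.5215,-.088,.1325],108)
a=arm.read_camera('side');b=arm.read_camera('top')
cv2.imwrite('pics/c3.png',np.hstack([cv2.resize(a[150:260,310:430],(480,440),interpolation=cv2.INTER_CUBIC),cv2.resize(b[110:240,315:395],(270,440),interpolation=cv2.INTER_CUBIC)]))"
```

```text
t 13.15 pos [ 0.524  -0.0884  0.1326] yaw 102.36 tilt [ 0.006  -0.0007] F [4.4 2.8 4.7] M [ 0.53 -1.04  0.86] w 14.5 gf 89.2 j6 -0.52
shift [ 0.03 -0.08  0.  ] turn -1.41
```

View pics/c3.png

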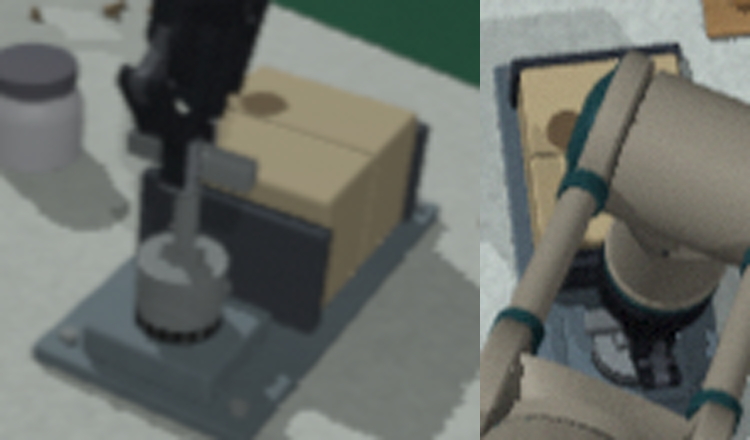

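The stop is reached: Mz jumped from 0.08 to 0.86 N m. In the crop the gap between the mould halves, near (365,155), has closed, and the key stands upright in the lock at (188,240). I'll ease the torque, release, and retreat straight up.

{"op": "step_arm", "data": {"moves": [[[0,0,0,0,0,0.1,8],[0,0,0,0,0,0,8],[0,0,0,0,0,-0.35,8],[0,0,0,0,0,0,8],[0,0,0,0,0,0,22],[0,0,0,0,0,0,30],[0,0,0,0,0,0,40],[0,0,0,0,0,0,40],[0,0,0,0,0,0,40]]]}}

```text
time: 14.15
ee_pos: [0.5209, -0.0884, 0.131]
eef_rot: [[-0.23, 0.973, -0.001], [0.973, 0.23, 0.0], [0.0, -0.001, -1.0]]
ft_force: [0.7, 0.1, -0.0]
grip_width: 0.04
grip_force: 0.0
```

{"op": "step_arm", "data": {"moves": [[[0,0,-0.2,0,0,0,40],[0,0,-0.4,0,0,0,40],[0,0,-0.6,0,0,0,40],[0,0,-0.8,0,0,0,40],[0,0,-1,0,0,0,40],[0,0,-1,0,0,0,40],[0,0,-0.5,0,0,0,40],[0,0,0,0,0,0,40]]]}}

```text
time: 14.95
ee_pos: [0.523, -0.0888, 0.2702]
eef_rot: [[-0.23, 0.973, 0.007], [0.973, 0.23, -0.002], [-0.004, 0.006, -1.0]]
ft_force: [0.6, -0.7, -0.2]
grip_width: 0.0398
grip_force: 0.0
```

```bash
python3 -c "
from h import *
plan([.5215,-.088,.1325],108)
a=arm.read_camera('side');b=arm.read_camera('top');cv2.imwrite('pics/s4.png',a)
cv2.imwrite('pics/c4.png',np.vstack([cv2.resize(a[130:260,160:460],(780,338),interpolation=cv2.INTER_CUBIC),cv2.resize(a[160:250,310:418],(780,650),interpolation=cv2.INTER_CUBIC)[190:450]]))"
```

```text
t 14.95 pos [ 0.523  -0.0888  0.2702] yaw 103.3 tilt [ 0.007  -0.0021] F [ 0.6 -0.7 -0.2] M [-0.02 -0.   -0.04] w 39.8 gf 0.0 j6 -0.53
shift [ 0.05 -0.07  4.59] turn -1.17
```

View pics/c4.png

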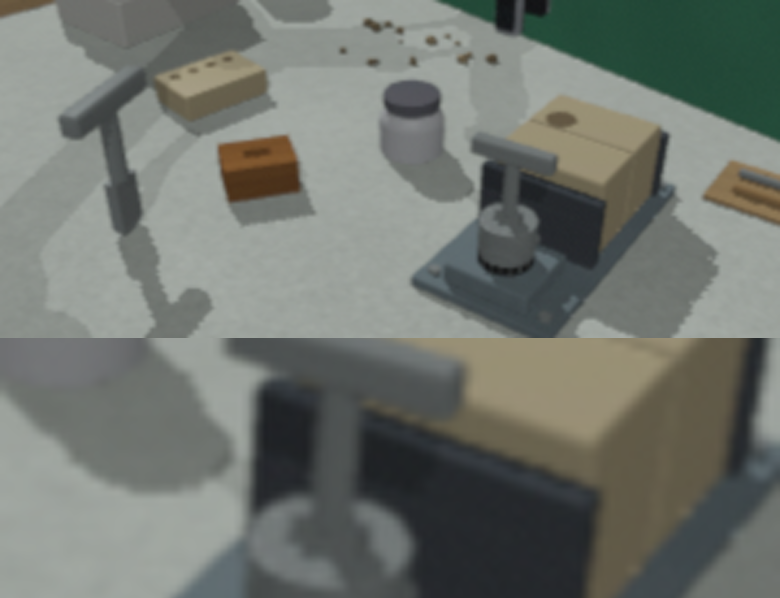

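The key stands upright and home in the lock at crop (510,190), and the mould is closed. The stand is empty at (258,165). The tub, blank and large key are unmoved, and the gripper is clear. Handing in.

```bash
python3 -c "
from bench import arm
print(arm.sign_off())"
```

```text
the job is handed in; nothing more can be done
None
```

The job is handed in: the small key stands upright and fully home in the lock, turned clockwise to the stop with the mould closed. The tub, blank and large key look undisturbed in the last picture; the cutter was out of that view, but the arm never went near it.

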